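Refit the watering controller's knob and hold it pressed

TASK

The left knob of the plant bench's watering controller has come off: pick up the loose black knob standing on the bench, turn it so that the flat in its bore matches the flat of the bare D-shaft, and push it fully home on that shaft. Then press it on down against its spring, nearly to the stop, to run the water by hand, and finish while still holding it pressed there with the fingers on it: do not let go or ease off. Leave the plants and everything else on the bench where they stand.

Things in the scene. Friction and masses are not known exactly. Their poses are not given: they have to be found in the camera images.
- knob_center (a point): Centre of the loose knob: black ribbed cylinder, 40 mm across, 40 mm high, about 60 g, upright, bore down; underside 20 mm below. z up, x to the white pointer line on top. Bore 18 mm deep, 17 mm across, D-shaped: its flat is on the pointer (+x) side, 3.4 mm off the axis. The top 22 mm is round, for gripping at any yaw; the lower 18 mm is 12-sided, 1 mm narrower all round
- shaft_top (a point): Tip centre of the bare upright brass D-shaft, 16 mm across, on the controller's left (+y) half, 28 mm above its top; last 2 mm tapered. z up, x points out of its flat, 2.5 mm off the axis. Knob home: the tip meets the bore's end, the knob's centre 2 mm above this point, its pointer the way the flat faces (play 0.12 rad). The shaft is stiff to turn (0.25 N m) and stays where it is turned
- knob_mark (a point): Outer end of the white pointer line on the loose knob's top edge: 20 mm from the knob's centre along its x, 20 mm above it
- shaft (a joint): How far the D-shaft is pressed down into the controller, m: 0 released, 0.006 at its hard stop. A spring pushes it up, 5.6 N at the start of travel and 9.8 N at the stop; it comes back up when let go
- controller: Grey plastic box fixed to the bench, 160 (x) by 220 (y) by 60 mm high; origin under its centre. On top: the bare shaft at x -15, y +50 mm, over a dark steel disc (58 mm across, 2 mm thick) whose white tab points as the flat does; at x -15, y -50 mm a like knob already fitted, top 50 mm above the box. Brass hose tails stick out 42 mm on its +x side
- clay_pot: small empty terracotta pot, 64 mm across its rim, 55 mm high; origin at the centre of its underside. Bystander: stays where it is
- coupling: round stepped brass hose coupling, 38 mm across, 48 mm high, narrower at its top; origin at the centre of its underside. Bystander
- leafy_pot: white pot with a leafy green plant, pot 100 mm across and 90 mm high, plant to 180 mm; origin at the centre of its underside. Bystander
- round_pot: terracotta pot with a leafy plant, pot 90 mm across and 70 mm high, plant to 150 mm; origin at the centre of its underside. Bystander
- cat_figure: little black ceramic cat figure, about 65 mm across, 105 mm high; origin at the centre of its underside. Bystander
- mister: amber glass bottle with a white cap, 60 mm across, 140 mm high; origin at the centre of its underside. Bystander
- trowel: hand trowel lying flat, 290 mm long, 60 mm wide, 24 mm high; origin on the table under its neck, x towards the blade. Bystander
Things that resemble listed ones, but are neither listed nor needed, are in the scene too. There is more than one size of the part that bears knob_center; the job needs the smallest.

How it is judged:
By the outcome, as a careful person would: the job done as asked, in the order asked, and still so for the second after the job is handed in, while the arm keeps its last pose, push and grip.
It also fails if it takes over 35 s, if anything falls off the work surface, if the arm or the gripper's body presses on something with over 40 N, if the wrist force passes 120 N, or if a joint passes its speed limit or range.

ROBOT

A 6-joint arm with a two-finger parallel gripper is mounted at the origin on the work surface. World frame = base frame: x ahead of the robot, y to its left, z up, the work surface at z = 0. Lengths are in m, angles in rad, forces in N, time in s.
With the tool pointing down it reaches from about 0.3 to 0.85 m from the base axis. Payload 5.4 kg.
Tool frame: the origin (TCP) lies on the centre line of the jaws, within the pads' length; the fingertips stand arm.finger_overhang ahead of it and the grasp point (between the pads) lies 8 mm behind it (arm.finger_overhang is the distance from the TCP to the fingertips, in m); z points along the fingers, y is the line along which they close (so a half turn about z gives the same grasp; the last joint's range is limited). The gripper opens to 85 mm and grips with 20 to 120 N. Pads are 22 mm wide; open, the fingers measure 114 mm over their backs; the gripper's body (76 mm by 85 mm) begins 54 mm behind the grasp point. The pads swing forward as they close: fully open they stand 13 mm farther back than shut.
Start: joints at [-1.329, 0.158, 1.597, -0, 1.386, -0.21], TCP at [0.251, -0.517, 0.242] pointing down, gripper open.
Joint ranges: [-2.91, 2.91], [-0.94, 2.29], [0.18, 2.7], [-1.29, 4.43], [0.17, 2.64], [-3, 3]. Speed limits (rad/s): [2.57, 2.57, 3.14, 3.14, 3.14, 3.14].

INTERFACE

Orientations are given as a 3x3 rotation matrix whose columns are the frame's x, y, z axes.
In Python, from workcell import state, vision, job, arm gives the robot as it stands.
- The arm moves only by the shell command python3 -m inch 'ROWS' [FORCE]. ROWS is JSON, a list of rows, each a list of 7 numbers: the shift along the tool's x, y, z in mm, then the turn, a rotation vector about the tool's x, y, z in degrees, then the gripper command: -1 is shut, 1 is fully open, values between are in proportion. A call has 1 to 10 rows; each row shifts and turns the commanded pose from where the row before left it, along the tool's axes as they then stand; what a row does not reach is not made up. A row lasts 1/12 s, in which the tool goes at most 41.7 mm and 7.16 degrees, less where a joint would pass 70% of its speed; a pose out of reach is approached as far as the arm can. A call is refused whole if a number of a shift passes 41.7 or a number of a turn 7.16, either way. A call with a gripper value outside its range is refused whole. The fingers move at their own pace and stop on an object; FORCE is the grip in N (left out, the last holds). Time passes only in rows, so rows that do not move let the fingers close. It gives the time, the measured TCP pose, the force, the opening and the grip force at its end, in the units of the state.
- state(): the state, without advancing time (a new reading comes with each control period).
- vision.read_camera(name): name is "scene" or "top"; returns a dict with "img" (400x640x3 uint8, blue, green, red), "mtx" (3x3 intrinsics, pixels), "xyz" and "attitude" of the camera in the world. Camera axes: x right, y down, z forward; pixel columns grow to the right and rows downward; lengths in m; the calibration is good to about 2 mm. A picture is of the moment at which its call begins. There is no depth.
- job.finish_job(): hands the job in; it is judged then, once.
The state is a dict: "time": time; "joints": joint angles; "joint_vel": joint speeds; "joint_efforts": joint torques, N m; "position": TCP position; "eef_rot": TCP orientation; "wrist_force": force on the tool from outside, world axes, zero at the start; "moment": the same for the moment, N m; "gripper_width": opening from 0.0 (shut) to 1.0 (fully open); "grasp_force": force on a finger pad.
Only numpy, scipy, OpenCV 4.12 (cv2) and the standard library are available. Lean on these libraries where they do the work, as an engineer would, in place of code of your own. Each camera call takes 0.05 s, during which the arm holds its last target. There are 200 camera calls.

## Working session

There is one attempt and no reset: what is moved stays moved. The work goes in short steps, Python scripts to look and compute and a shell command to move; the robot and the scene stay as the last step left them, time stands still between calls to the robot, and variables do not carry over. Pictures are saved under pics/ and viewed, at most 10 in all, crops included, and the job is handed in when it is done.

```bash
ls; mkdir -p pics; python3 - <<'E'
from workcell import state,vision,job,arm
import cv2,numpy as np
for n in("scene","top"):
    c=vision.read_camera(n); cv2.imwrite(f"pics/{n}0.png",c["img"]); np.savez(f"pics/{n}0.npz",**c)
    print(n,c["mtx"],c["xyz"],c["attitude"])
s=state(); print(s["time"],s["position"],s["eef_rot"],s["gripper_width"],arm.finger_overhang)
E
```

```text
pics
scene [[488.08845133   0.         319.44300747]
 [  0.         488.08845133 200.10545254]
 [  0.           0.           1.        ]] [1.21046986 0.59971516 1.10501217] [[-0.66867409  0.54481104 -0.50601966]
 [ 0.74331176  0.50721184 -0.43614651]
 [ 0.01904173 -0.66777024 -0.74412386]]
top [[367.63924308   0.         318.87031907]
 [  0.         367.63924308 204.10634052]
 [  0.           0.           1.        ]] [0.40814534 0.01697871 1.0794403 ] [[-0.02992571 -0.99239692  0.1193851 ]
 [-0.99947132  0.02819036 -0.01619852]
 [ 0.01270985 -0.11980674 -0.99271587]]
0.1 [ 0.2509093  -0.51680757  0.24143555] [[ 8.99659227e-01  4.36592619e-01 -4.00370111e-04]
 [ 4.36592670e-01 -8.99657858e-01  1.60572222e-03]
 [ 3.40850352e-04 -1.61940146e-03 -9.99998631e-01]] 1.0020384687419663 0.011
```

View pics/scene0.png

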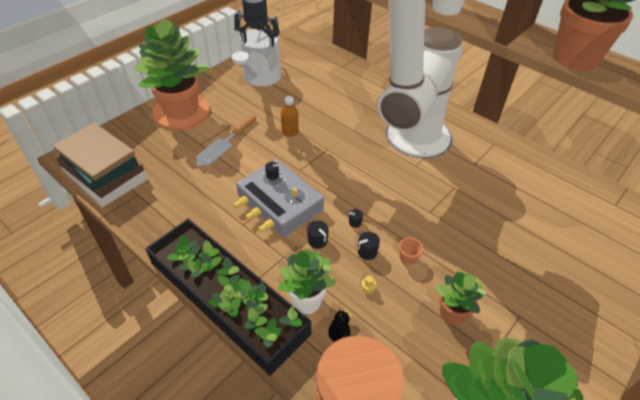

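View pics/top0.png

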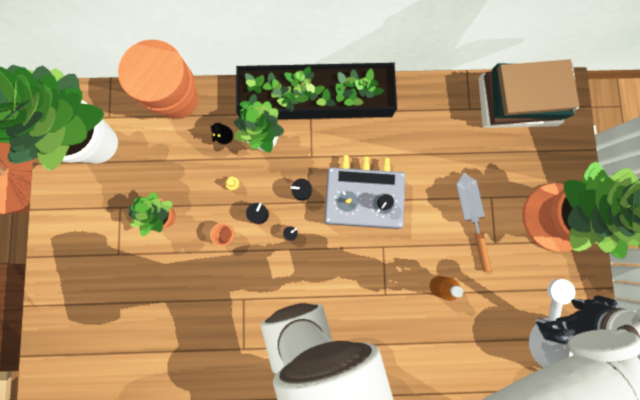

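The scene shows three loose black knobs. The smallest is at top (290,233) and scene (355,217). The bare shaft is at top (348,201) and scene (294,192). I'll zoom in on both views.

```bash
python3 - <<'E'
import cv2,numpy as np
t=cv2.imread("pics/top0.png");s=cv2.imread("pics/scene0.png")
f=lambda im,x,y,w,h,k:cv2.resize(im[y:y+h,x:x+w],None,fx=k,fy=k,interpolation=cv2.INTER_CUBIC)
a=np.vstack([np.hstack([f(t,270,215,40,30,10),f(t,328,182,40,30,10)]),np.hstack([f(s,335,202,40,30,10),f(s,275,175,40,30,10)])])
cv2.imwrite("pics/crop0.png",a)
E
```

```text
(no output)
```

View pics/crop0.png

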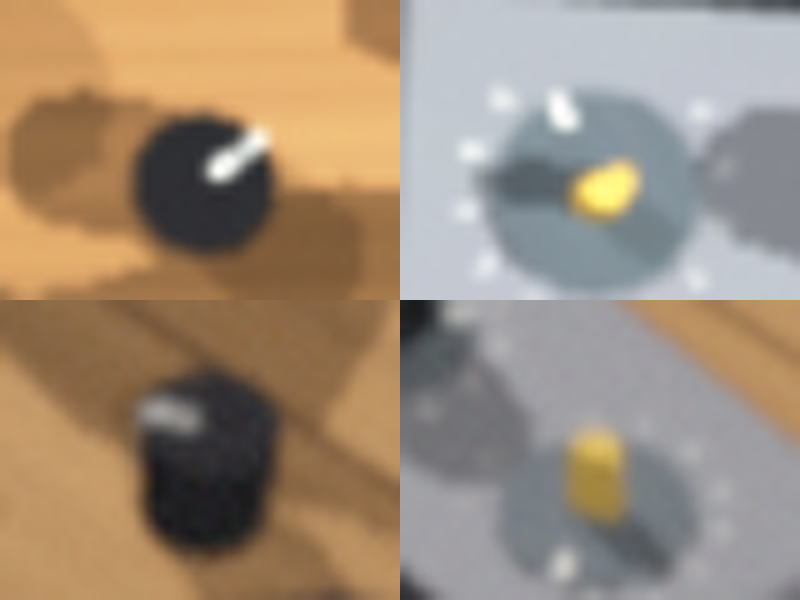

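The crops show:
- **Top view:** the small knob's disc is centred at crop (204,183) with the pointer end at (265,133). The steel disc is centred at (192,191) with its tab at (163,110).
- **Scene view:** the knob's top centre is about (209,116) with the pointer end at (143,110). The shaft tip is at (196,145) and the tab at (163,263).

```bash
cat > h.py <<'E'
import numpy as np
def ray(c,u,v):
    d=c["attitude"]@np.linalg.inv(c["mtx"])@np.array([u,v,1.]); return c["xyz"],d
def atz(c,u,v,z):
    o,d=ray(c,u,v); return o+d*(z-o[2])/d[2]
def proj(c,P):
    p=c["mtx"]@c["attitude"].T@(np.asarray(P,float)-c["xyz"]); return p[:2]/p[2]
def tri(c1,p1,c2,p2):
    o1,d1=ray(c1,*p1);o2,d2=ray(c2,*p2)
    t=np.linalg.lstsq(np.c_[d1,-d2],o2-o1,rcond=None)[0]
    a,b=o1+d1*t[0],o2+d2*t[1]; return (a+b)/2,np.linalg.norm(a-b)
E
python3 - <<'E'
from h import *
np.set_printoptions(precision=4,suppress=True)
T=np.load("pics/top0.npz");S=np.load("pics/scene0.npz")
px=lambda x0,y0,u,v:(x0+(u+.5)/10-.5,y0+(v+.5)/10-.5)
tk=lambda u,v:px(270,215,u,v); ts=lambda u,v:px(328,182,u,v)
sk=lambda u,v:px(335,202,u,v); ss=lambda u,v:px(275,175,u,v)
for n,a,b,z in[("knobtop",tk(204,183),sk(209,116),.04),("mark",tk(265,133),sk(143,110),.04),("inner",tk(212,172),sk(200,118),.04),("disc",ts(192,191),ss(197,210),.062),("tab",ts(163,110),ss(163,263),.062),("tip",ts(222,178),ss(196,145),.088)]:
    print(n,atz(T,*a,z),atz(S,*b,z),*tri(T,a,S,b))
# predict silhouettes centre of knob for model check
E
```

```text
knobtop [0.4539 0.084  0.04  ] [0.4532 0.0848 0.04  ] [0.4536 0.0844 0.0401] 0.0010499229406792136
mark [0.4675 0.0665 0.04  ] [0.4644 0.0694 0.04  ] [0.4662 0.0681 0.0408] 0.004203267089813157
inner [0.4569 0.0816 0.04  ] [0.4556 0.0833 0.04  ] [0.4563 0.0825 0.0401] 0.002177020848143075
disc [ 0.538  -0.0778  0.062 ] [ 0.5377 -0.0768  0.062 ] [ 0.5378 -0.0774  0.0617] 0.000962094834834398
tab [ 0.5611 -0.0705  0.062 ] [ 0.5591 -0.0696  0.062 ] [ 0.5604 -0.0697  0.0633] 0.0018502185602346122
tip [ 0.538  -0.0837  0.088 ] [ 0.5366 -0.0776  0.088 ] [ 0.5366 -0.0815  0.086 ] 0.0057297150520723246
```

```bash
python3 -m inch '[[27.8,-28.3,0,0,0,0,1],[27.8,-28.3,0,0,0,0,1],[27.8,-28.3,0,0,0,0,1],[27.8,-28.3,0,0,0,0,1],[27.8,-28.3,0,0,0,0,1],[27.8,-28.3,0,0,0,0,1],[27.8,-28.3,0,0,0,0,1],[27.8,-28.3,0,0,0,0,1]]' 70; python3 -m inch '[[27.8,-28.3,0,0,0,0,1],[27.8,-28.3,0,0,0,0,1],[27.8,-28.3,0,0,0,0,1],[27.8,-28.3,0,0,0,0,1],[27.8,-28.3,0,0,0,0,1],[27.8,-28.3,0,0,0,0,1],[27.8,-28.3,0,0,0,0,1],[27.8,-28.3,0,0,0,0,1],[0,0,0,0,0,0,1],[0,0,0,0,0,0,1]]'
```

```text
time: 0.77
position: [0.3522, -0.2145, 0.2419]
eef_rot: [[0.9, 0.436, -0.0], [0.436, -0.9, 0.0], [0.0, -0.0, -1.0]]
wrist_force: [1.7, 0.2, 0.2]
gripper_width: 1.001
grasp_force: 0.0
time: 1.6
position: [0.4532, 0.0861, 0.2417]
eef_rot: [[0.898, 0.441, -0.001], [0.441, -0.898, -0.0], [-0.001, -0.001, -1.0]]
wrist_force: [0.2, -0.0, -0.3]
gripper_width: 1.004
grasp_force: 0.0
```

```bash
python3 -m inch '[[0,1.7,36,0,0,0,1],[0,0,36,0,0,0,1],[0,0,36,0,0,0,1],[0,0,36,0,0,0,1],[0,0,36,0,0,0,1],[0,0,25,0,0,0,1],[0,0,13,0,0,0,1],[0,0,0,0,0,0,1]]'; python3 -m inch '[[0,0,0,0,0,0,-1],[0,0,0,0,0,0,-1],[0,0,0,0,0,0,-1],[0,0,0,0,0,0,-1],[0,0,0,0,0,0,-1],[0,0,0,0,0,0,-1],[0,0,0,0,0,0,-1],[0,0,0,0,0,0,-1]]' 60
```

```text
time: 2.27
position: [0.4507, 0.0816, 0.0209]
eef_rot: [[0.901, 0.435, -0.008], [0.435, -0.901, 0.0], [-0.007, -0.004, -1.0]]
wrist_force: [-0.4, -0.1, 0.5]
gripper_width: 1.0
grasp_force: 0.0
time: 2.93
position: [0.4558, 0.0825, 0.0261]
eef_rot: [[0.9, 0.437, 0.003], [0.437, -0.9, -0.001], [0.003, 0.002, -1.0]]
wrist_force: [-1.8, -1.6, 5.4]
gripper_width: 0.449
grasp_force: 59.8
```

```bash
python3 -m inch '[[0,0,-15,0,0,0,-1],[0,0,-30,0,0,0,-1],[0,0,-30,0,0,0,-1],[0,0,-30,0,0,0,-1],[0,0,-30,0,0,0,-1],[0.8,36,0,0,0,0,-1],[0.8,36,0,0,0,0,-1],[0.8,36,0,0,0,0,-1],[0.8,36,0,0,0,0,-1],[0.8,36,0,0,0,0,-1]]'; python3 -m inch '[[0,0,0,0,0,-7.1,-1],[0,0,0,0,0,-7.1,-1],[0,0,0,0,0,-7.1,-1],[0,0,0,0,0,-7.1,-1],[0,0,0,0,0,-7.1,-1],[0,0,0,0,0,-7.1,-1],[0,0,0,0,0,-7.1,-1],[0,0,0,0,0,-7.1,-1],[0,0,0,0,0,-7.1,-1],[0,0,0,0,0,-7.1,-1]]';python3 -m inch '[[0,0,0,0,0,0,-1],[0,0,0,0,0,0,-1],[0,0,0,0,0,0,-1]]'
python3 - <<'E'
from workcell import state,vision
import cv2,numpy as np
from h import *
for n in("scene","top"):
    c=vision.read_camera(n); np.savez(f"pics/{n}1.npz",**c)
    print(n, proj(c,[.5378,-.0774,.15]),proj(c,[.5378,-.0774,.088]))
    im=c["img"]; p=proj(c,[.5378,-.0774,.12]).astype(int)
    q=im[p[1]-28:p[1]+28,p[0]-20:p[0]+20]; print(p)
    globals()[n]=cv2.resize(q,None,fx=10,fy=10,interpolation=cv2.INTER_CUBIC)
cv2.imwrite("pics/crop1.png",np.hstack([scene,top]))
E
```

```text
time: 3.77
position: [0.5372, -0.0791, 0.1603]
eef_rot: [[0.9, 0.437, 0.002], [0.437, -0.9, -0.001], [0.001, 0.001, -1.0]]
wrist_force: [1.0, 0.3, 0.1]
gripper_width: 0.451
grasp_force: 60.3
time: 4.6
position: [0.5366, -0.0775, 0.1602]
eef_rot: [[-0.126, 0.992, 0.001], [0.992, 0.126, -0.001], [-0.001, 0.001, -1.0]]
wrist_force: [0.2, -0.1, -0.5]
gripper_width: 0.441
grasp_force: 60.5
time: 4.85
position: [0.5365, -0.0775, 0.1597]
eef_rot: [[-0.117, 0.993, 0.001], [0.993, 0.117, -0.0], [-0.0, 0.001, -1.0]]
wrist_force: [0.5, -1.3, -0.2]
gripper_width: 0.45
grasp_force: 60.5
scene [293.45137595 173.93464275] [293.89871222 189.31367437]
[293 181]
top [349.63574918 196.29084011] [347.45515672 199.49876894]
[348 197]
```

View pics/crop1.png

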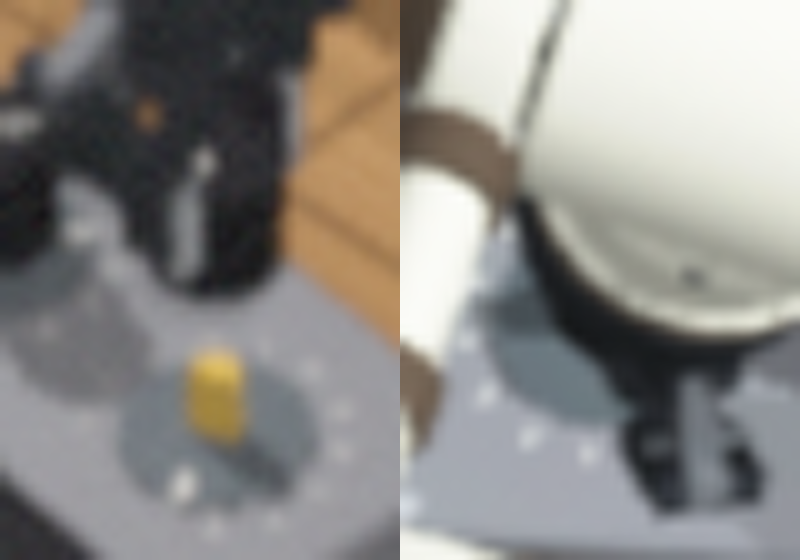

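Scene crop: the knob is held over the shaft. Its lower edge is at about (210,298), its sides are at x=143 and 280, the shaft tip is at (217,361) and the disc is centred at (218,435). The top view is hidden by the wrist. I'll compare this with the model in the same camera.

```bash
python3 - <<'E'
from h import *
import cv2
from scipy.optimize import least_squares
np.set_printoptions(precision=4,suppress=True)
S=dict(np.load("pics/scene1.npz"))
cp=lambda P:(proj(S,P)-[273,153]+.5)*10-.5
a=np.linspace(0,2*np.pi,73)
ring=lambda x,y,z,r:np.array([cp([x+r*np.cos(t),y+r*np.sin(t),z]) for t in a])
def ext(q): return np.array([q[:,0].min(),q[:,0].max(),q[:,1].max()])
for dz in(-.006,-.003):
    cz=.1597+dz
    r=least_squares(lambda p:ext(ring(*p,cz-.02,.019))-[143,278,298],[.5365,-.0775],diff_step=1e-3)
    print(dz,r.x,r.fun)
r=least_squares(lambda p:np.r_[(ext(ring(*p,.062,.029))-[118,320,510]),ring(*p,.062,.029)[:,1].min()-350],[.5378,-.0774],diff_step=1e-3);print("disc",r.x,r.fun)
r=least_squares(lambda p:cp([*p,.088])-[217,360],[.5378,-.0774]);print("tip",r.x)
for y in(-.3,0,.15,.3,.5): print(y,cp([.5365+.02*np.cos(y),-.0775+.02*np.sin(y),.1737]),cp([.5365+.005*np.cos(y),-.0775+.005*np.sin(y),.1737]))
o=lambda x,y,w,h,n:cv2.imwrite(n,cv2.resize(S["img"][y:y+h,x:x+w],None,fx=16,fy=16,interpolation=cv2.INTER_LANCZOS4))
o(273,153,48,36,"pics/c2.png")
E
```

```text
-0.006 [ 0.5359 -0.0791] [-0.7518  0.7534 -0.0193]
-0.003 [ 0.538 -0.077] [-0.9609  0.963  -0.0248]
disc [ 0.5371 -0.0766] [ 0.646  -0.6527 -5.8646  6.2195]
tip [ 0.535  -0.0787]
-0.3 [145.5168 175.2313] [194.1528 155.9982]
0 [158.8176 187.4329] [197.4868 159.0202]
0.15 [167.3202 192.3332] [199.6075 160.2311]
0.3 [176.8101 196.2732] [201.9693 161.2036]
0.5 [190.6216 199.8757] [205.4005 162.0922]
```

View pics/c2.png

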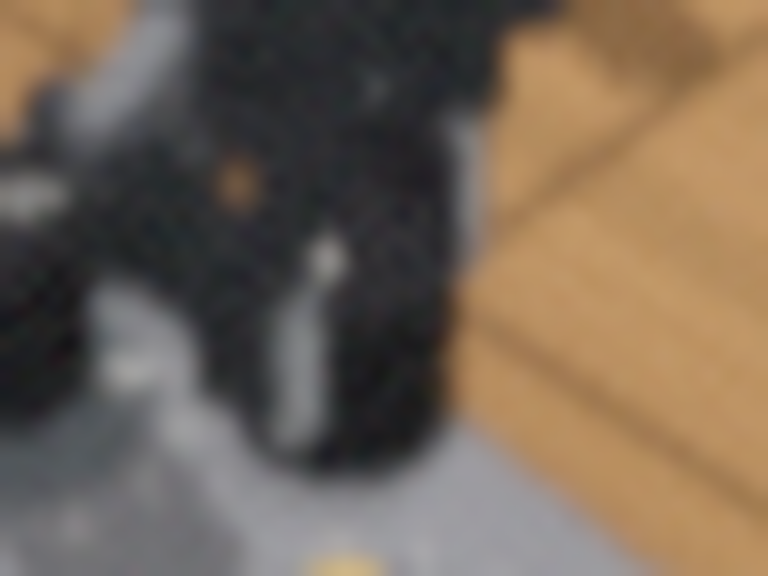

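The white dot is the inner end of the pointer. It fits a yaw of about 0.3–0.4 and a knob centre about 6 mm below the TCP. The knob needs about +1 mm in both tool x and y, so I'll shift it and come down to just above the tip.

```bash
python3 -m inch '[[1.2,1.2,0,0,0,0,-1],[0,0,20,0,0,0,-1],[0,0,14,0,0,0,-1],[0,0,7,0,0,0,-1],[0,0,0,0,0,0,-1],[0,0,0,0,0,0,-1]]'; python3 -m inch '[[0,0,2,0,0,0,-1],[0,0,2,0,0,0,-1],[0,0,0,0,0,0,-1],[0,0,0,0,0,0,-1]]';python3 -m inch '[[0,0,2,0,0,0,-1],[0,0,0,0,0,0,-1],[0,0,0,0,0,0,-1]]'
```

```text
time: 5.45
position: [0.5374, -0.0761, 0.1183]
eef_rot: [[-0.12, 0.993, -0.0], [0.993, 0.12, 0.0], [0.0, -0.0, -1.0]]
wrist_force: [-0.1, -0.5, 0.3]
gripper_width: 0.448
grasp_force: 60.5
time: 5.78
position: [0.5376, -0.0762, 0.1146]
eef_rot: [[-0.12, 0.993, 0.0], [0.993, 0.12, -0.0], [-0.0, 0.0, -1.0]]
wrist_force: [0.2, 0.0, 0.4]
gripper_width: 0.448
grasp_force: 60.5
time: 6.03
position: [0.5378, -0.0764, 0.1126]
eef_rot: [[-0.12, 0.993, 0.001], [0.993, 0.12, -0.001], [-0.001, 0.001, -1.0]]
wrist_force: [0.9, -1.1, -0.0]
gripper_width: 0.45
grasp_force: 60.5
```

```bash
for i in 1 2; do :; done; python3 -m inch '[[0,0,2,0,0,0,-1],[0,0,0,0,0,0,-1],[0,0,0,0,0,0,-1]]'; python3 -m inch '[[0,0,2,0,0,0,-1],[0,0,0,0,0,0,-1],[0,0,0,0,0,0,-1]]'
```

```text
time: 6.28
position: [0.538, -0.0766, 0.1111]
eef_rot: [[-0.12, 0.993, 0.001], [0.993, 0.12, -0.001], [-0.001, 0.001, -1.0]]
wrist_force: [-1.1, -2.3, 4.3]
gripper_width: 0.448
grasp_force: 60.6
time: 6.53
position: [0.5377, -0.0769, 0.1084]
eef_rot: [[-0.12, 0.993, 0.001], [0.993, 0.12, -0.001], [-0.002, 0.001, -1.0]]
wrist_force: [0.7, -4.7, -0.1]
gripper_width: 0.447
grasp_force: 60.5
```

```bash
python3 -m inch '[[-0.7,0,0,0,0,0,-1],[0,0,2,0,0,0,-1],[0,0,0,0,0,0,-1],[0,0,0,0,0,0,-1]]'; python3 -m inch '[[0,0,2,0,0,0,-1],[0,0,2,0,0,0,-1],[0,0,0,0,0,0,-1],[0,0,0,0,0,0,-1]]'; python3 -c "
from workcell import state
s=state();print(s['moment'],s['position'],s['wrist_force'])"
```

```text
time: 6.87
position: [0.5375, -0.077, 0.1061]
eef_rot: [[-0.12, 0.993, -0.0], [0.993, 0.12, -0.0], [-0.0, -0.0, -1.0]]
wrist_force: [1.1, -3.8, 0.1]
gripper_width: 0.449
grasp_force: 60.5
time: 7.2
position: [0.5375, -0.077, 0.102]
eef_rot: [[-0.12, 0.993, 0.0], [0.993, 0.12, -0.0], [-0.0, 0.0, -1.0]]
wrist_force: [0.8, -5.5, -0.7]
gripper_width: 0.447
grasp_force: 60.5
[-0.91221761 -0.22876413  0.03542561] [ 0.53754985 -0.07700498  0.10204994] [ 0.80733605 -5.53294741 -0.74609511]
```

```bash
python3 -m inch '[[-0.7,0,0,0,0,0,-1],[0,0,2,0,0,0,-1],[0,0,1,0,0,0,-1],[0,0,0,0,0,0,-1],[0,0,0,0,0,0,-1]]'; python3 -m inch '[[0,0,1.5,0,0,0,-1],[0,0,0,0,0,0,-1],[0,0,0,0,0,0,-1]]'; python3 -m inch '[[0,0,1.5,0,0,0,-1],[0,0,0,0,0,0,-1],[0,0,0,0,0,0,-1]]'; python3 -m inch '[[0,0,1,0,0,0,-1],[0,0,0,0,0,0,-1],[0,0,0,0,0,0,-1]]'
```

```text
time: 7.62
position: [0.5375, -0.0773, 0.0989]
eef_rot: [[-0.12, 0.993, -0.0], [0.993, 0.12, 0.0], [0.0, -0.0, -1.0]]
wrist_force: [1.3, -2.9, -0.6]
gripper_width: 0.447
grasp_force: 60.4
time: 7.87
position: [0.5375, -0.0773, 0.0976]
eef_rot: [[-0.12, 0.993, -0.0], [0.993, 0.12, 0.0], [0.0, -0.0, -1.0]]
wrist_force: [0.0, -2.3, -1.0]
gripper_width: 0.447
grasp_force: 60.4
time: 8.12
position: [0.5376, -0.0774, 0.0962]
eef_rot: [[-0.12, 0.993, -0.0], [0.993, 0.12, 0.0], [0.0, -0.0, -1.0]]
wrist_force: [0.2, -1.8, 1.1]
gripper_width: 0.449
grasp_force: 60.4
time: 8.37
position: [0.5377, -0.0774, 0.0957]
eef_rot: [[-0.12, 0.993, -0.0], [0.993, 0.12, 0.0], [0.0, -0.0, -1.0]]
wrist_force: [-1.1, -1.0, 4.6]
gripper_width: 0.447
grasp_force: 60.5
```

Contact comes at TCP z≈0.096, as predicted for the knob fully home. Next I press against the spring.

```bash
python3 -m inch '[[0,0,1,0,0,0,-1],[0,0,1,0,0,0,-1],[0,0,0,0,0,0,-1],[0,0,0,0,0,0,-1]]'; python3 -m inch '[[0,0,1,0,0,0,-1],[0,0,1,0,0,0,-1],[0,0,0,0,0,0,-1],[0,0,0,0,0,0,-1]]';python3 -m inch '[[0,0,1,0,0,0,-1],[0,0,0,0,0,0,-1],[0,0,0,0,0,0,-1]]'
```

```text
time: 8.7
position: [0.5377, -0.0775, 0.0939]
eef_rot: [[-0.12, 0.993, -0.0], [0.993, 0.12, 0.0], [0.0, -0.0, -1.0]]
wrist_force: [-2.6, -1.3, 6.7]
gripper_width: 0.452
grasp_force: 60.6
time: 9.03
position: [0.5377, -0.0775, 0.0921]
eef_rot: [[-0.12, 0.993, -0.0], [0.993, 0.12, 0.0], [0.0, -0.0, -1.0]]
wrist_force: [-2.4, -0.7, 7.7]
gripper_width: 0.447
grasp_force: 60.7
time: 9.28
position: [0.5377, -0.0774, 0.0912]
eef_rot: [[-0.12, 0.993, -0.0], [0.993, 0.12, 0.0], [0.0, -0.0, -1.0]]
wrist_force: [-2.3, -0.6, 7.2]
gripper_width: 0.45
grasp_force: 60.7
```

```bash
for n in 1; do python3 -m inch '[[0,0,0.5,0,0,0,-1],[0,0,0,0,0,0,-1],[0,0,0,0,0,0,-1]]'; done; python3 -m inch '[[0,0,0.5,0,0,0,-1],[0,0,0,0,0,0,-1],[0,0,0,0,0,0,-1]]'
python3 - <<'E'
from workcell import vision
import cv2,numpy as np
from h import *
c=vision.read_camera("scene");np.savez("pics/scene2.npz",**c)
cv2.imwrite("pics/c3.png",cv2.resize(c["img"][160:205,265:325],None,fx=12,fy=12,interpolation=cv2.INTER_CUBIC))
E
```

```text
time: 9.53
position: [0.5377, -0.0775, 0.0908]
eef_rot: [[-0.12, 0.993, -0.0], [0.993, 0.12, 0.0], [0.0, -0.0, -1.0]]
wrist_force: [-3.1, -1.0, 8.6]
gripper_width: 0.446
grasp_force: 60.7
time: 9.78
position: [0.5378, -0.0775, 0.0903]
eef_rot: [[-0.12, 0.993, -0.0], [0.993, 0.12, 0.0], [0.0, -0.0, -1.0]]
wrist_force: [-2.7, -0.8, 8.8]
gripper_width: 0.448
grasp_force: 60.8
```

View pics/c3.png

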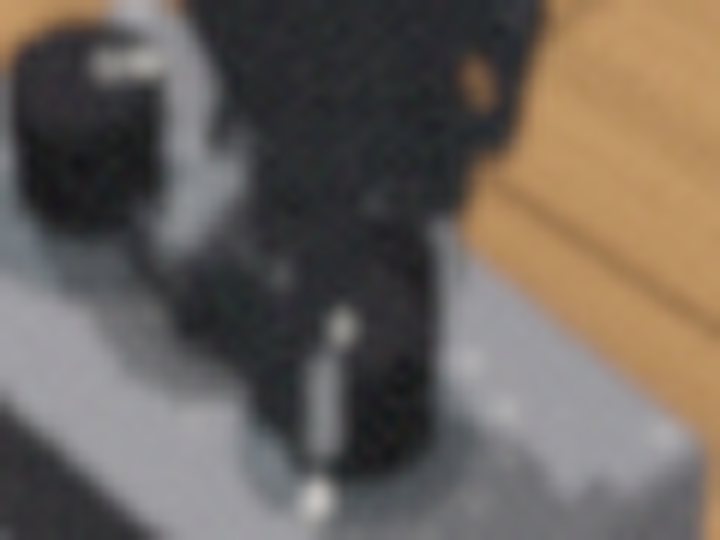

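The knob is down on the shaft close above the disc, with its pointer dot at (342,327) and the disc tab at (318,500). Travel is about 5.2 mm so far. I'll make one more small step.

```bash
python3 -m inch '[[0,0,0.4,0,0,0,-1],[0,0,0,0,0,0,-1],[0,0,0,0,0,0,-1],[0,0,0,0,0,0,-1]]'; python3 -m inch '[[0,0,0.3,0,0,0,-1],[0,0,0,0,0,0,-1],[0,0,0,0,0,0,-1],[0,0,0,0,0,0,-1]]'
```

```text
time: 10.17
position: [0.5377, -0.0775, 0.09]
eef_rot: [[-0.12, 0.993, -0.0], [0.993, 0.12, 0.0], [0.0, -0.0, -1.0]]
wrist_force: [-3.7, -0.2, 9.2]
gripper_width: 0.447
grasp_force: 61.0
time: 10.5
position: [0.5378, -0.0775, 0.09]
eef_rot: [[-0.12, 0.993, -0.0], [0.993, 0.12, -0.0], [-0.0, -0.0, -1.0]]
wrist_force: [-4.2, -0.9, 11.1]
gripper_width: 0.449
grasp_force: 61.1
```

```bash
python3 -c "
from workcell import job,state
s=state();print(s['position'],s['wrist_force']);print(job.finish_job())"
```

```text
[ 0.53782511 -0.07748085  0.08997945] [-4.22089035 -0.87091482 11.09323424]
the job is handed in; nothing more can be done
None
```

I fitted the smallest loose knob fully home on the D-shaft, pressed it down to about its stop (roughly 5.5–6 mm of travel, 11 N), and handed the job in with the gripper still holding it there at 10.5 s; `finish_job()` gave no verdict.

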